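# Index the rotary inspection stage

### The arm

A 6-joint arm with a two-finger parallel gripper is mounted at the origin on the work surface. World frame = base frame: x ahead of the robot, y to its left, z up, the work surface at z = 0. Lengths are in m, angles in rad, forces in N, time in s.
With the tool pointing down it reaches from about 0.4 to 0.825 m from the base axis. Payload 7 kg.
Tool frame: the origin (TCP) lies between the finger pads; the fingertips stand 17 mm ahead of it and the grasp point (between the pads) lies 2 mm behind it; z points along the fingers, y is the line along which they close (so a half turn about z gives the same grasp; the last joint's range is limited). The gripper opens to 85 mm and grips with 20 to 120 N. Pads are 22 mm wide; open, the fingers measure 114 mm over their backs; the gripper's body (76 mm by 85 mm) begins 54 mm behind the grasp point. The pads swing forward as they close: fully open they stand 13 mm farther back than shut.
Start: joints at [-1.021, 0.359, 0.012, 0, -1.224, -0.288], TCP at [0.175, -0.652, 0.248] pointing down, gripper open.
Joint ranges: [-3.07, 3.07], [-1.43, 2.12], [-1.02, 1.25], [-3.03, 1.67], [-3.05, -0], [-3.03, 3.03]. Speed limits (rad/s): [2.39, 2.39, 3.01, 3.14, 3.14, 3.14].

### API

Orientations are given as a rotation vector (axis times angle).
In Python, from bench import monitor, optics, job gives the robot as it stands.
- The arm moves only by the tool drive_tool, never from a script. Its argument "commands" is a list of rows, each an object of numbers: "dx", "dy", "dz": the shift along the world's x, y, z scaled (see below); "rx", "ry", "rz": the turn, a rotation vector about the world's x, y, z scaled (see below). In form: [{"dx": .., "dy": .., "dz": .., "rx": .., "ry": .., "rz": ..}, ...]. A call has 1 to 20 rows; each row shifts and turns the commanded pose from where the row before left it; what a row does not reach is not made up. The controller multiplies each number of a shift by 60 mm and each number of a turn by 10 degrees. A row lasts 1/8 s, in which the tool goes at most 62.5 mm and 10.7 degrees, less where a joint would pass 70% of its speed; a pose out of reach is approached as far as the arm can. A call with a number of a shift or a turn outside -1 to 1 is refused whole. A call with a gripper value outside its range is refused whole. "fingers" is the closure, from -1 (fully open) to 1 (shut), set as the call begins (left out, the last holds). The fingers move at their own pace and stop on an object; "force" is the grip in N (left out, the last holds). Time passes only in rows, so rows that do not move let the fingers close. It gives the time, the measured TCP pose, the force, the opening and the grip force at its end, in the units of the state.
- monitor.get_state(): the state, without advancing time (a new reading comes with each control period).
- optics.snapshot(name): name is "scene" or "top"; returns a dict with "image" (384x512x3 uint8, red, green, blue), "depth" (384x512 float32, m along the optical axis (not along the pixel's ray), 0 where there is no reading), "fx", "fy", "cx", "cy" (pixels), "k1" (the pictures are not rectified: a ray, as slopes to the right and down, at radius r is drawn at 1 + k1 r^2 times it, then the intrinsics apply), "origin" and "attitude" of the camera in the world. Camera axes: x right, y down, z forward; pixel columns grow to the right and rows downward; lengths in m; the calibration is good to about 2 mm. A picture is of the moment at which its call begins.
- job.job_done(): hands the job in; it is judged then, once.
The state is a dict: "clock": time; "joint_positions": joint angles; "joint_vel": joint speeds; "joint_efforts": joint torques, N m; "tool_pos": TCP position; "tcp_rot": TCP orientation; "ft_force": force on the tool from outside, world axes, zero at the start; "moment": the same for the moment, N m; "opening": finger opening in m; "gripper_force": force on a finger pad.
Only numpy, scipy, OpenCV 4.12 (cv2) and the standard library are available. Lean on these libraries where they do the work, as an engineer would, in place of code of your own. Each camera call takes 0.05 s, during which the arm holds its last target. There are 200 camera calls.

### The job

Turn the four-spoked rotary stage, either way, by pushing on its bare steel spokes with a fingertip, until the nest with the large rectangular display panel is centred under the ring lamp, and leave it standing there. Push gently and steadily, never pinching a spoke or spinning the stage, and touch neither the disc with its nests and parts nor the lamp; the bottle, jar, pen and tray stay where they are.

Things in the scene. Friction and masses are not known exactly. Their poses are not given: they have to be found in the camera images.
- hub (a point): Point on the stage's vertical hub axis, 45 mm above the bench. Below it a fixed white base plate 130 x 130 mm, 10 mm high. The stage turns freely either way (no stop within a full turn of any start); bearing friction of 0.12 N m (about 1 N at a spoke) holds it where it is left; no detents, no spring.
- disc: Aluminium disc, 184 mm across, 38 to 50 mm above the bench; origin on the hub axis at bench level, x axis towards the display panel. On it four white rectangular nests (56 x 42 mm) 90 degrees apart (rims 58 mm above the bench, centres 58 mm from the axis): display panel, then anticlockwise a 14 mm square chip, nothing, a 20 mm round lens, all fixed. Not to be touched.
- spokes: Four bare round steel spokes, 12 mm thick, sticking out level from the disc's edge (92 mm) to 151 mm from the hub axis, centre line 45 mm above the bench, midway between the nests; free below them but for the lamp's 8 mm high foot bar. They turn with the disc. Origin on the hub axis at bench level, x axis as the disc's.
- spoke0 (a point): push point of spoke 0: on the spoke's centre line, 125 mm from the hub axis and 26 mm short of its tip, 45 mm above the bench; 45 degrees anticlockwise (seen from above) of the display panel
- spoke1 (a point): push point of spoke 1: on the spoke's centre line, 125 mm from the hub axis and 26 mm short of its tip, 45 mm above the bench; 135 degrees anticlockwise (seen from above) of the display panel
- spoke2 (a point): push point of spoke 2: on the spoke's centre line, 125 mm from the hub axis and 26 mm short of its tip, 45 mm above the bench; 225 degrees anticlockwise (seen from above) of the display panel
- spoke3 (a point): push point of spoke 3: on the spoke's centre line, 125 mm from the hub axis and 26 mm short of its tip, 45 mm above the bench; 315 degrees anticlockwise (seen from above) of the display panel
- panel_mid (a point): Centre of the top face of the display panel, a glossy black rectangle 46 x 32 mm, the only large part on the disc; 58 mm from the hub axis, 57 mm above the bench.
- lamp_mid (a point): Centre of the ring lamp's underside: 124 mm above the bench, 58 mm from the hub axis; the panel's middle belongs straight below it.
- lamp: Fixed white ring lamp (100 mm outside, 76 mm inside, 124 to 140 mm above the bench) on a level arm (top at 142 mm) from a post 14 mm thick, 150 mm high, 200 mm from the hub axis, on the side facing away from the robot (+x) within 50 degrees. Origin on the hub axis at bench level, x axis towards the post. Not to be touched.
- stage (a joint): Turn of the stage, rad, growing anticlockwise seen from above; 0 and every full turn (6.283) put the display panel straight under the lamp. The start is between 0.7 and 5.58.
- bottle: White solvent bottle, 54 mm across, 130 mm high, loose bystander; origin under its centre.
- jar: Amber jar with black lid, 60 mm across, 60 mm high, loose bystander; origin under its centre.
- pen: Black marker pen, 130 mm long, 12 mm thick, lying along its x axis, loose bystander; origin under its middle.
- tray: Clear divided tray, 170 x 120 x 22 mm, with panels, loose bystander; origin under its centre.

How it is judged:
On the way, in this order (a step that is already met when the one before it is completed fails the run):
1. a finger pushes on a spoke (contact force between the fingers and spokes above 0.3 N), for 0.1 s.
2. the display panel is centred under the ring lamp (horizontal distance between panel_mid and lamp_mid below 0.008 m), for 0.2 s.
At the end, for the whole second after the job is handed in: The middle of the display panel lies within 8 mm (seen from above) of the middle of the ring lamp, the stage stands still, and bottle, jar, pen and tray are within 20 mm of where they were (horizontal distance between panel_mid and lamp_mid below 0.008 m and velocity of joint stage between -0.05 and 0.05 rad/s and not (distance of bottle from where it was at the start of the episode above 0.02 m) and not (distance of jar from where it was at the start of the episode above 0.02 m) and not (distance of pen from where it was at the start of the episode above 0.02 m) and not (distance of tray from where it was at the start of the episode above 0.02 m)); the robot touches nothing.
It fails at once if the disc, its nests or parts are touched (over 1 N) (contact force between anything else and disc above 1 N).
It fails at once if the lamp is touched (over 1 N) (contact force between anything else and lamp above 1 N).
It fails at once if a spoke is pinched or pushed hard (over 18 N) (contact force between anything else and spokes above 18 N).
It fails at once if the stage is spun (over 3 rad/s) (velocity of joint stage above 3 rad/s or velocity of joint stage below -3 rad/s).
It fails at once if a bystander is moved or lifted (20 mm) (distance of any of bottle, jar, pen, tray from where it was at the start of the episode above 0.02 m).
It also fails if it takes over 72 s, if anything falls off the work surface, if the arm or the gripper's body presses on something with over 40 N, if the wrist force passes 120 N, or if a joint passes its speed limit or range.

## Working session

There is one attempt and no reset: what is moved stays moved. The work goes in short steps, Python scripts to look and compute and a tool call to move; the robot and the scene stay as the last step left them, time stands still between calls to the robot, and variables do not carry over. Pictures are saved under pics/ and viewed, at most 10 in all, crops included, and the job is handed in when it is done.

Besides the shell and the picture viewer there is one more tool, called after "Call:" by a JSON object that holds its "name" and its "arguments", one argument or row to a line. drive_tool: Moves the arm, as the interface text tells. Shifts and turns lie within -1 to 1; 1 stands for 60 mm of shift or 10 degrees of turn. Its arguments: {"type":"object","properties":{"commands":{"type":"array"},"fingers":{"type":"number"},"force":{"type":"number"}},"required":["commands"]}

```bash
mkdir -p pics
cat > h.py <<'E'
import numpy as np,cv2
from bench import monitor,optics,job
def save(n,f):
    s=optics.snapshot(n); cv2.imwrite('pics/'+f+'.png',cv2.cvtColor(s['image'],cv2.COLOR_RGB2BGR)); np.save(f+'.npy',s,allow_pickle=True); return s
def load(f): return np.load(f+'.npy',allow_pickle=True).item()
def R(s):
    a=np.array(s['attitude'],float)
    return a if a.shape==(3,3) else cv2.Rodrigues(a)[0]
def ray(s,u,v):
    d=np.array([(u-s['cx'])/s['fx'],(v-s['cy'])/s['fy']]);x=d.copy()
    for _ in range(20): x=d/(1+s['k1']*(x@x))
    return R(s)@np.array([x[0],x[1],1])
def atz(s,u,v,z):
    r=ray(s,u,v);o=np.array(s['origin']);return o+r*(z-o[2])/r[2]
def dep(s,u,v):
    return np.array(s['origin'])+ray(s,u,v)*s['depth'][int(v),int(u)]
def proj(s,p):
    c=R(s).T@(np.array(p)-np.array(s['origin']));x=c[:2]/c[2];x=x*(1+s['k1']*(x@x))
    return x[0]*s['fx']+s['cx'],x[1]*s['fy']+s['cy']
E
python3 - <<'E'
from h import *
for n in('scene','top'):
    s=save(n,n+'0');print(n,s['origin'],s['attitude'],s['fx'],s['k1'])
a=cv2.imread('pics/scene0.png');print(monitor.get_state())
E
```

```text
scene [1.05399505 0.53499291 1.09741457] [-1.01002981 -2.57471556  0.85370628] 379.91666791286855 -0.07997155974625024
top [ 0.39603515 -0.00665622  1.02206753] [-2.12581673  2.14635959 -0.17716841] 383.40080917261196 -0.10194438050527126
{'clock': 0.1, 'joint_positions': array([-1.02089091e+00,  3.59289185e-01,  1.11515064e-02, -3.27365260e-04,
       -1.22406564e+00, -2.88099672e-01]), 'joint_vel': array([ 0.00062347, -0.00174253,  0.00239519,  0.00328226,  0.00029924,
        0.0005488 ]), 'joint_efforts': array([-1.86275858e-03, -5.84764123e+01,  2.94110888e+01,  6.95458263e+00,
       -3.17221027e-03, -1.88134896e-05]), 'tool_pos': array([ 0.17458849, -0.65161804,  0.24747126]), 'tcp_rot': array([ 4.09858338e-01, -3.11444790e+00, -2.21542561e-03]), 'ft_force': array([-0.0648524 , -0.14210816,  0.04700945]), 'moment': array([-0.021434  ,  0.00449833,  0.01350447]), 'gripper_force': 0.0, 'opening': 0.08562684557048468}
```

View pics/top0.png

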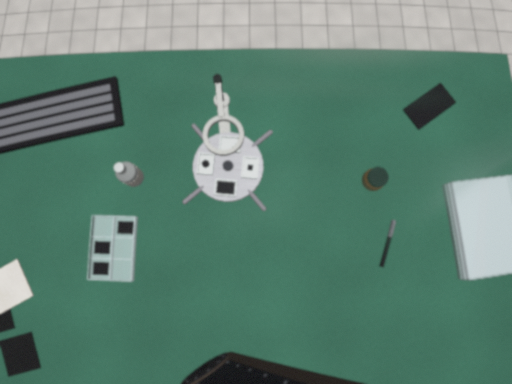

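View pics/scene0.png

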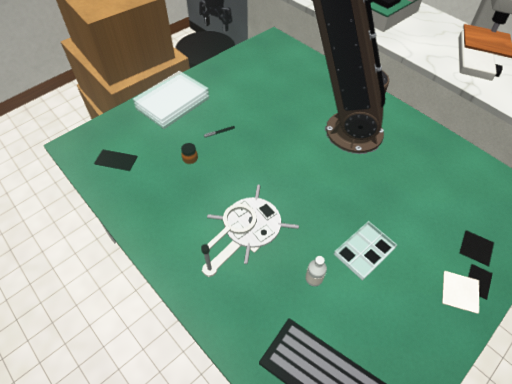

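The top view shows the hub near (228,166), the panel at (226,187), the lamp ring at about (223,134), the post at (218,78), and spokes out to all four diagonals. I'll enlarge it to read the points more exactly.

Run:
```python
from h import *
a=cv2.imread('pics/top0.png')[65:215,165:290];cv2.imwrite('pics/c.png',cv2.resize(a,None,fx=4,fy=4,interpolation=cv2.INTER_CUBIC))
```

```text
(no output)
```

View pics/c.png

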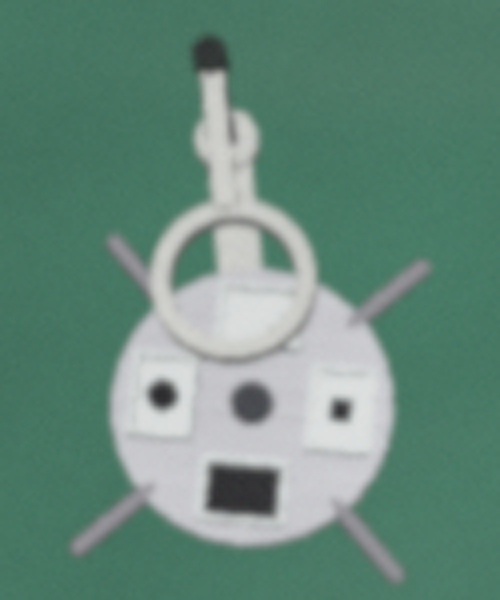

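The crop (4x) shows the panel at (242,490), chip at (341,409), lens at (162,395), ring centre at (234,278) and post top at (209,50). The spoke tips are at (428,265), (400,578), (76,550) and (112,238).

Run:
```python
from h import *
s=load('top0')
f=lambda u,v,z:atz(s,165+(u-1.5)/4,65+(v-1.5)/4,z)[:2]
P=f(242,490,.057);C=f(341,409,.057);L=f(162,395,.056);lamp=f(234,278,.140);post=f(209,50,.15)
tips=[f(*t,.045) for t in((428,265),(400,578),(76,550),(112,238))]
h1=(C+L)/2;h2=np.mean(tips,0);h3=f(252,407,.05)
print('P',P,'C',C,'L',L,'lamp',lamp,'post',post);print('hub',h1,h2,h3)
h=(h1+h2+h3)/3
an=lambda p:np.degrees(np.arctan2(*(p-h)[::-1]));
for n,p in dict(P=P,C=C,L=L,lamp=lamp,post=post).items():print(n,np.linalg.norm(p-h),an(p))
for t in tips:print('tip',t,np.linalg.norm(t-h),an(t))
for n,u,v,z in(('bottle',128,172,.1),('jar',376,178,.06),('pen',388,243,.01),('tray',113,248,.02)):print(n,atz(s,u,v,z))
```

```text
P [0.55829635 0.05831597] C [ 0.61056854 -0.00535499] L [0.6212462  0.11029643] lamp [0.67303069 0.0578427 ] post [0.81567904 0.07322673]
hub [0.61590737 0.05247072] [0.61668511 0.05164432] [0.61402781 0.05239755]
P 0.05757263916583755 173.8727673747311
C 0.05774027875418491 -94.93939903964646
L 0.058404979571602 84.39332109678571
lamp 0.05776969814469803 5.634385359670512
post 0.20124349515077575 6.005780778874647
tip [ 0.71058737 -0.06396685] 0.150073154470788 -50.70305868132985
tip [ 0.50222042 -0.0421064 ] 0.14740947234020965 -140.24095248501308
tip [0.52217009 0.16614064] 0.1473331898933146 129.3261318099205
tip [0.73176258 0.14650989] 0.1496914059359382 39.066606096948966
bottle [0.59146133 0.2971781  0.1       ]
jar [ 0.5779777  -0.33086897  0.06      ]
pen [ 0.41172704 -0.36991889  0.01      ]
tray [0.40543825 0.35577972 0.02      ]
```

Call:
{"name": "drive_tool", "arguments": {
  "commands": [
    {"dz":0.1},
    {"dx":0.2,"dy":0.35,"rz":0.4},
    {"dx":0.437,"dy":0.707,"rz":0.93},
    {"dx":0.437,"dy":0.707,"rz":0.93},
    {"dx":0.437,"dy":0.707,"rz":0.93},
    {"dx":0.437,"dy":0.707,"rz":0.93},
    {"dx":0.437,"dy":0.707,"rz":0.93},
    {"dx":0.437,"dy":0.707,"rz":0.93},
    {"dx":0.437,"dy":0.707,"rz":0.93},
    {"dx":0.437,"dy":0.707,"rz":0.93},
    {"dx":0.437,"dy":0.707,"rz":0.93},
    {"dx":0.437,"dy":0.707,"rz":0.93},
    {"dx":0.437,"dy":0.707,"rz":0.93},
    {"dx":0.437,"dy":0.707,"rz":0.93},
    {"dx":0.437,"dy":0.707,"rz":0.93},
    {"dx":0.237,"dy":0.357,"rz":0.53},
    {},
    {}
  ],
  "fingers": 1,
  "force": 20
}}

```text
validation failed for argument at $.co...
```

Call:
{"name": "drive_tool", "arguments": {
  "commands": [
    {"dx":0.2,"dy":0.35,"dz":0,"rx":0,"ry":0,"rz":0.4},
    {"dx":0.44,"dy":0.71,"dz":0,"rx":0,"ry":0,"rz":0.93},
    {"dx":0.44,"dy":0.71,"dz":0,"rx":0,"ry":0,"rz":0.93},
    {"dx":0.44,"dy":0.71,"dz":0,"rx":0,"ry":0,"rz":0.93},
    {"dx":0.44,"dy":0.71,"dz":0,"rx":0,"ry":0,"rz":0.93},
    {"dx":0.44,"dy":0.71,"dz":0,"rx":0,"ry":0,"rz":0.93},
    {"dx":0.44,"dy":0.71,"dz":0,"rx":0,"ry":0,"rz":0.93},
    {"dx":0.44,"dy":0.71,"dz":0,"rx":0,"ry":0,"rz":0.93},
    {"dx":0.44,"dy":0.71,"dz":0,"rx":0,"ry":0,"rz":0.93},
    {"dx":0.44,"dy":0.71,"dz":0,"rx":0,"ry":0,"rz":0.93},
    {"dx":0.44,"dy":0.71,"dz":0,"rx":0,"ry":0,"rz":0.93},
    {"dx":0.44,"dy":0.71,"dz":0,"rx":0,"ry":0,"rz":0.93},
    {"dx":0.44,"dy":0.71,"dz":0,"rx":0,"ry":0,"rz":0.93},
    {"dx":0.44,"dy":0.71,"dz":0,"rx":0,"ry":0,"rz":0.93},
    {"dx":0.2,"dy":0.35,"dz":0,"rx":0,"ry":0,"rz":0.53},
    {"dx":0,"dy":0,"dz":0,"rx":0,"ry":0,"rz":0},
    {"dx":0,"dy":0,"dz":0,"rx":0,"ry":0,"rz":0}
  ],
  "fingers": 1,
  "force": 20
}}

```text
clock: 2.22
tool_pos: [0.5414, -0.0565, 0.248]
tcp_rot: [2.997, -0.941, -0.001]
ft_force: [0.3, -0.9, -0.6]
opening: -0.0
gripper_force: 0.0
```

Call:
{"name": "drive_tool", "arguments": {
  "commands": [
    {"dx":0,"dy":0,"dz":-0.6,"rx":0,"ry":0,"rz":0},
    {"dx":0,"dy":0,"dz":-0.8,"rx":0,"ry":0,"rz":0},
    {"dx":0,"dy":0,"dz":-0.7,"rx":0,"ry":0,"rz":0},
    {"dx":0,"dy":0,"dz":-0.4,"rx":0,"ry":0,"rz":0},
    {"dx":0,"dy":0,"dz":0,"rx":0,"ry":0,"rz":0},
    {"dx":0,"dy":0,"dz":0,"rx":0,"ry":0,"rz":0}
  ]
}}

```text
clock: 2.98
tool_pos: [0.5424, -0.0567, 0.0995]
tcp_rot: [-2.997, 0.941, -0.002]
ft_force: [-0.1, 0.2, 0.6]
opening: -0.0002
gripper_force: 0.0
```

Run:
```python
from h import *
s=save('scene','s1');a=cv2.imread('pics/s1.png')
cv2.imwrite('pics/s1c.png',cv2.resize(a[120:300,170:340],None,fx=3.3,fy=3.3,interpolation=cv2.INTER_CUBIC))
print(monitor.get_state()['joint_positions'])
```

```text
[ 2.55739324e-01  2.92339042e-01 -4.66103585e-01  3.83446166e-04
 -8.10144167e-01  7.06729581e-01]
```

View pics/s1c.png

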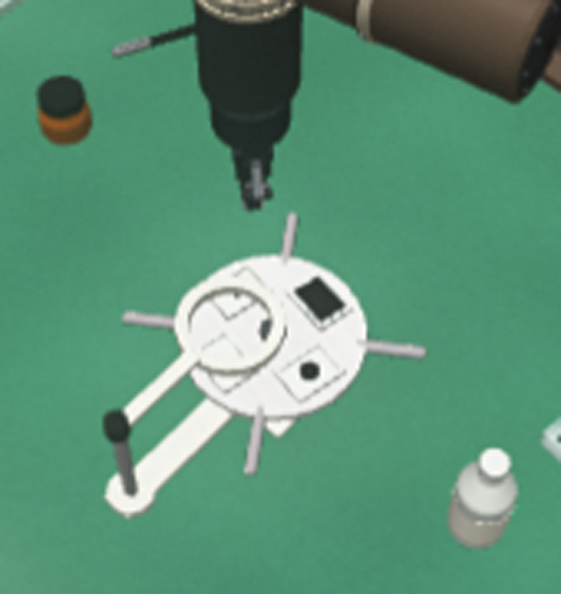

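The closed finger hangs clear of the spokes on the robot side (tip at about crop (252,208)), with the spoke to push at (290,235). I'll work out the arc rows next.

```bash
cat > arc.py <<'E'
import sys,numpy as np
a,b,st=map(float,sys.argv[1:4]);r=132.
n=int(round(abs(b-a)/st));t=np.radians(np.linspace(a,b,n+1))
p=np.c_[r*np.cos(t),r*np.sin(t)]
print('start',.6155+p[0,0]/1e3,.052+p[0,1]/1e3,n)
for d in np.diff(p,axis=0)/60:print('{"dx": %.3f, "dy": %.3f, "dz": 0, "rx": 0, "ry": 0, "rz": %.2f}'%(*d,(b-a)/n/10),end=', ')
E
python3 arc.py 236 176 3
```

```text
start 0.5416865367418615 -0.057432959577265526 20
{"dx": -0.094, "dy": 0.067, "dz": 0, "rx": 0, "ry": 0, "rz": -0.30}, {"dx": -0.090, "dy": 0.072, "dz": 0, "rx": 0, "ry": 0, "rz": -0.30}, {"dx": -0.086, "dy": 0.076, "dz": 0, "rx": 0, "ry": 0, "rz": -0.30}, {"dx": -0.082, "dy": 0.081, "dz": 0, "rx": 0, "ry": 0, "rz": -0.30}, {"dx": -0.078, "dy": 0.085, "dz": 0, "rx": 0, "ry": 0, "rz": -0.30}, {"dx": -0.073, "dy": 0.089, "dz": 0, "rx": 0, "ry": 0, "rz": -0.30}, {"dx": -0.069, "dy": 0.093, "dz": 0, "rx": 0, "ry": 0, "rz": -0.30}, {"dx": -0.064, "dy": 0.096, "dz": 0, "rx": 0, "ry": 0, "rz": -0.30}, {"dx": -0.058, "dy": 0.099, "dz": 0, "rx": 0, "ry": 0, "rz": -0.30}, {"dx": -0.053, "dy": 0.102, "dz": 0, "rx": 0, "ry": 0, "rz": -0.30}, {"dx": -0.048, "dy": 0.105, "dz": 0, "rx": 0, "ry": 0, "rz": -0.30}, {"dx": -0.042, "dy": 0.107, "dz": 0, "rx": 0, "ry": 0, "rz": -0.30}, {"dx": -0.037, "dy": 0.109, "dz": 0, "rx": 0, "ry": 0, "rz": -0.30}, {"dx": -0.031, "dy": 0.111, "dz": 0, "rx": 0, "ry": 0, "rz": -0.30}, {"dx": -0.025, "dy": 0.112, "dz": 0, "rx": 0, "ry": 0, "rz": -0.30}, {"dx": -0.019, "dy": 0.114, "dz": 0, "rx": 0, "ry": 0, "rz": -0.30}, {"dx": -0.013, "dy": 0.114, "dz": 0, "rx": 0, "ry": 0, "rz": -0.30}, {"dx": -0.007, "dy": 0.115, "dz": 0, "rx": 0, "ry": 0, "rz": -0.30}, {"dx": -0.001, "dy": 0.115, "dz": 0, "rx": 0, "ry": 0, "rz": -0.30}, {"dx": 0.005, "dy": 0.115, "dz": 0, "rx": 0, "ry": 0, "rz": -0.30},
```

Call:
{"name": "drive_tool", "arguments": {
  "commands": [
    {"dx":0,"dy":0,"dz":-0.3,"rx":0,"ry":0,"rz":0},
    {"dx":0,"dy":0,"dz":-0.3,"rx":0,"ry":0,"rz":0},
    {"dx":0,"dy":0,"dz":-0.19,"rx":0,"ry":0,"rz":0},
    {"dx":0,"dy":0,"dz":0,"rx":0,"ry":0,"rz":0}
  ]
}}

```text
clock: 3.52
tool_pos: [0.5418, -0.0562, 0.051]
tcp_rot: [2.998, -0.94, -0.0]
ft_force: [0.0, -0.5, -0.6]
opening: -0.0001
gripper_force: 0.0
```

Call:
{"name": "drive_tool", "arguments": {
  "commands": [
    {"dx":-0.09,"dy":0.07,"dz":0,"rx":0,"ry":0,"rz":-0.3},
    {"dx":-0.045,"dy":0.036,"dz":0,"rx":0,"ry":0,"rz":-0.15},
    {"dx":-0.045,"dy":0.036,"dz":0,"rx":0,"ry":0,"rz":-0.15},
    {"dx":-0.043,"dy":0.038,"dz":0,"rx":0,"ry":0,"rz":-0.15},
    {"dx":-0.043,"dy":0.038,"dz":0,"rx":0,"ry":0,"rz":-0.15},
    {"dx":-0.041,"dy":0.04,"dz":0,"rx":0,"ry":0,"rz":-0.15},
    {"dx":-0.041,"dy":0.041,"dz":0,"rx":0,"ry":0,"rz":-0.15},
    {"dx":-0.078,"dy":0.085,"dz":0,"rx":0,"ry":0,"rz":-0.3},
    {"dx":-0.073,"dy":0.089,"dz":0,"rx":0,"ry":0,"rz":-0.3}
  ]
}}

```text
clock: 4.65
tool_pos: [0.5117, -0.0277, 0.0509]
tcp_rot: [2.812, -1.401, 0.0]
ft_force: [0.2, -1.3, -0.4]
opening: 0.0002
gripper_force: 0.5
```

```bash
python3 arc.py 176 146 3
python3 - <<'E'
from h import *
s=save('scene','s2')
# stage angle by matching: sample dark panel at z=.057
def stage(s,skip=None):
    g=cv2.cvtColor(s['image'],cv2.COLOR_RGB2GRAY).astype(float);best=[]
    for a in np.arange(0,360,.5):
        t=np.radians(a);c,n=np.cos(t),np.sin(t);v=[]
        for x in np.linspace(58-24,58+24,13):
            for y in np.linspace(-31,31,15):
                p=[.6155+(x*c-y*n)/1e3,.052+(x*n+y*c)/1e3,.057];u,w=proj(s,p)
                ins=abs(x-58)<16 and abs(y)<23
                v.append((1 if ins else -1)*-g[int(round(w)),int(round(u))]*(1 if ins else .5))
        best.append((np.mean(v),a))
    best.sort(reverse=True);return best[:3]
print('start scene',stage(load('scene0')));print('start top',stage(load('top0')));print('now',stage(s))
print(monitor.get_state()['tool_pos'])
E
```

```text
start 0.4838215453657032 0.061207854534224566 10
{"dx": 0.011, "dy": 0.115, "dz": 0, "rx": 0, "ry": 0, "rz": -0.30}, {"dx": 0.017, "dy": 0.114, "dz": 0, "rx": 0, "ry": 0, "rz": -0.30}, {"dx": 0.023, "dy": 0.113, "dz": 0, "rx": 0, "ry": 0, "rz": -0.30}, {"dx": 0.029, "dy": 0.112, "dz": 0, "rx": 0, "ry": 0, "rz": -0.30}, {"dx": 0.035, "dy": 0.110, "dz": 0, "rx": 0, "ry": 0, "rz": -0.30}, {"dx": 0.040, "dy": 0.108, "dz": 0, "rx": 0, "ry": 0, "rz": -0.30}, {"dx": 0.046, "dy": 0.106, "dz": 0, "rx": 0, "ry": 0, "rz": -0.30}, {"dx": 0.051, "dy": 0.103, "dz": 0, "rx": 0, "ry": 0, "rz": -0.30}, {"dx": 0.057, "dy": 0.100, "dz": 0, "rx": 0, "ry": 0, "rz": -0.30}, {"dx": 0.062, "dy": 0.097, "dz": 0, "rx": 0, "ry": 0, "rz": -0.30}, start scene [(np.float64(36.52051282051282), np.float64(170.5)), (np.float64(36.207692307692305), np.float64(169.5)), (np.float64(36.04102564102564), np.float64(169.0))]
start top [(np.float64(29.243589743589745), np.float64(173.5)), (np.float64(29.107692307692307), np.float64(173.0)), (np.float64(28.95128205128205), np.float64(174.0))]
now [(np.float64(36.90769230769231), np.float64(160.5)), (np.float64(36.52820512820513), np.float64(160.0)), (np.float64(36.294871794871796), np.float64(161.0))]
[ 0.51122321 -0.02732785  0.05088057]
```

Contact is confirmed: the stage has turned about -10° at a force of about 1 N. I'll continue the arc.

Call:
{"name": "drive_tool", "arguments": {
  "commands": [
    {"dx":-0.069,"dy":0.093,"dz":0,"rx":0,"ry":0,"rz":-0.3},
    {"dx":-0.064,"dy":0.096,"dz":0,"rx":0,"ry":0,"rz":-0.3},
    {"dx":-0.058,"dy":0.099,"dz":0,"rx":0,"ry":0,"rz":-0.3},
    {"dx":-0.053,"dy":0.102,"dz":0,"rx":0,"ry":0,"rz":-0.3},
    {"dx":-0.048,"dy":0.105,"dz":0,"rx":0,"ry":0,"rz":-0.3},
    {"dx":-0.042,"dy":0.107,"dz":0,"rx":0,"ry":0,"rz":-0.3},
    {"dx":-0.037,"dy":0.109,"dz":0,"rx":0,"ry":0,"rz":-0.3},
    {"dx":-0.031,"dy":0.111,"dz":0,"rx":0,"ry":0,"rz":-0.3},
    {"dx":-0.025,"dy":0.112,"dz":0,"rx":0,"ry":0,"rz":-0.3},
    {"dx":-0.019,"dy":0.114,"dz":0,"rx":0,"ry":0,"rz":-0.3},
    {"dx":-0.013,"dy":0.114,"dz":0,"rx":0,"ry":0,"rz":-0.3},
    {"dx":-0.007,"dy":0.115,"dz":0,"rx":0,"ry":0,"rz":-0.3},
    {"dx":-0.001,"dy":0.115,"dz":0,"rx":0,"ry":0,"rz":-0.3},
    {"dx":0.005,"dy":0.115,"dz":0,"rx":0,"ry":0,"rz":-0.3}
  ]
}}

```text
clock: 6.45
tool_pos: [0.4836, 0.0625, 0.0507]
tcp_rot: [2.124, -2.313, -0.001]
ft_force: [-0.3, -0.2, 1.1]
opening: -0.0
gripper_force: 0.5
```

Call:
{"name": "drive_tool", "arguments": {
  "commands": [
    {"dx":0.011,"dy":0.115,"dz":0,"rx":0,"ry":0,"rz":-0.3},
    {"dx":0.017,"dy":0.114,"dz":0,"rx":0,"ry":0,"rz":-0.3},
    {"dx":0.023,"dy":0.113,"dz":0,"rx":0,"ry":0,"rz":-0.3},
    {"dx":0.029,"dy":0.112,"dz":0,"rx":0,"ry":0,"rz":-0.3},
    {"dx":0.035,"dy":0.11,"dz":0,"rx":0,"ry":0,"rz":-0.3},
    {"dx":0.04,"dy":0.108,"dz":0,"rx":0,"ry":0,"rz":-0.3},
    {"dx":0.046,"dy":0.106,"dz":0,"rx":0,"ry":0,"rz":-0.3},
    {"dx":0.051,"dy":0.103,"dz":0,"rx":0,"ry":0,"rz":-0.3},
    {"dx":0.057,"dy":0.1,"dz":0,"rx":0,"ry":0,"rz":-0.3},
    {"dx":0.062,"dy":0.097,"dz":0,"rx":0,"ry":0,"rz":-0.3},
    {"dx":0.067,"dy":0.094,"dz":0,"rx":0,"ry":0,"rz":-0.3},
    {"dx":0,"dy":0,"dz":0,"rx":0,"ry":0,"rz":0}
  ]
}}

```text
clock: 7.95
tool_pos: [0.5106, 0.1332, 0.0508]
tcp_rot: [1.383, -2.821, -0.0]
ft_force: [-0.2, 0.0, -0.2]
opening: -0.0001
gripper_force: 0.0
```

Run:
```python
from h import *
s=save('scene','s3');a=cv2.imread('pics/s3.png')
cv2.imwrite('pics/s3c.png',cv2.resize(a[120:300,170:340],None,fx=3.3,fy=3.3,interpolation=cv2.INTER_CUBIC))
print(monitor.get_state()['tool_pos'])
def sp(a,r,z):return proj(s,[.6155+r*np.cos(np.radians(a)),.052+r*np.sin(np.radians(a)),z])
for a in(135,225,315,45):u,v=sp(a,.151,.045);print(a,(u-170)*3.3,(v-120)*3.3)
```

```text
[0.5104267  0.1329964  0.05076849]
135 422.5007703811713 335.03345551637966
225 275.5915550835885 207.76086918527787
315 116.22073982756382 323.9820216371986
45 261.71289083455616 470.2330662106585
```

View pics/s3c.png

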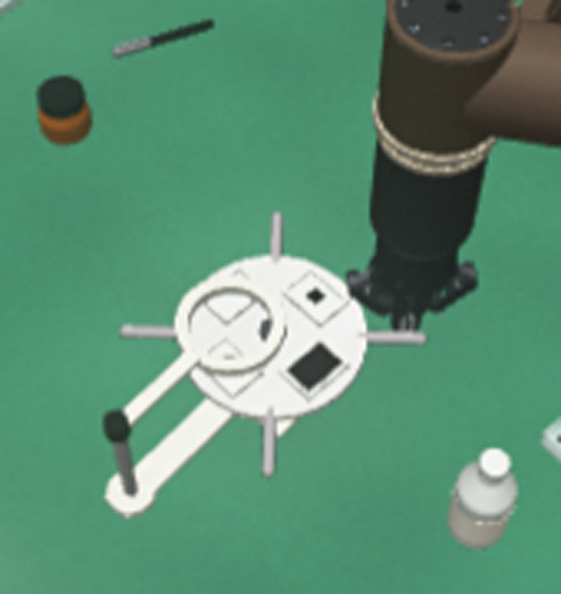

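The stage stands with spokes at about 135, 225, 315 and 45° (tips at crop (424,338), (276,213), (122,330), (268,475)), as planned. Next I'll back off, lift, return and push the next spoke.

Call:
{"name": "drive_tool", "arguments": {
  "commands": [
    {"dx":-0.04,"dy":-0.065,"dz":0,"rx":0,"ry":0,"rz":0},
    {"dx":0,"dy":0,"dz":0.3,"rx":0,"ry":0,"rz":0},
    {"dx":0,"dy":0,"dz":0.5,"rx":0,"ry":0,"rz":0},
    {"dx":0,"dy":0,"dz":0.3,"rx":0,"ry":0,"rz":0},
    {"dx":0.063,"dy":-0.269,"dz":0,"rx":0,"ry":0,"rz":0.832},
    {"dx":0.063,"dy":-0.269,"dz":0,"rx":0,"ry":0,"rz":0.832},
    {"dx":0.063,"dy":-0.269,"dz":0,"rx":0,"ry":0,"rz":0.832},
    {"dx":0.063,"dy":-0.269,"dz":0,"rx":0,"ry":0,"rz":0.832},
    {"dx":0.063,"dy":-0.269,"dz":0,"rx":0,"ry":0,"rz":0.832},
    {"dx":0.063,"dy":-0.269,"dz":0,"rx":0,"ry":0,"rz":0.832},
    {"dx":0.063,"dy":-0.269,"dz":0,"rx":0,"ry":0,"rz":0.832},
    {"dx":0.063,"dy":-0.269,"dz":0,"rx":0,"ry":0,"rz":0.832},
    {"dx":0.063,"dy":-0.269,"dz":0,"rx":0,"ry":0,"rz":0.832},
    {"dx":0.063,"dy":-0.269,"dz":0,"rx":0,"ry":0,"rz":0.832},
    {"dx":0.063,"dy":-0.269,"dz":0,"rx":0,"ry":0,"rz":0.832},
    {"dx":0.063,"dy":-0.269,"dz":0,"rx":0,"ry":0,"rz":0.832},
    {"dx":0,"dy":0,"dz":0,"rx":0,"ry":0,"rz":0},
    {"dx":0,"dy":0,"dz":0,"rx":0,"ry":0,"rz":0}
  ]
}}

```text
clock: 10.25
tool_pos: [0.5531, -0.0647, 0.1169]
tcp_rot: [-3.047, 0.763, 0.0]
ft_force: [-0.5, 0.9, 0.0]
opening: 0.0002
gripper_force: 0.0
```

```bash
python3 arc.py 242 230 1.5;python3 arc.py 230 146 3
```

```text
start 0.5535297537122624 -0.06454908225737835 8
{"dx": -0.050, "dy": 0.028, "dz": 0, "rx": 0, "ry": 0, "rz": -0.15}, {"dx": -0.050, "dy": 0.029, "dz": 0, "rx": 0, "ry": 0, "rz": -0.15}, {"dx": -0.049, "dy": 0.030, "dz": 0, "rx": 0, "ry": 0, "rz": -0.15}, {"dx": -0.048, "dy": 0.032, "dz": 0, "rx": 0, "ry": 0, "rz": -0.15}, {"dx": -0.047, "dy": 0.033, "dz": 0, "rx": 0, "ry": 0, "rz": -0.15}, {"dx": -0.046, "dy": 0.034, "dz": 0, "rx": 0, "ry": 0, "rz": -0.15}, {"dx": -0.046, "dy": 0.035, "dz": 0, "rx": 0, "ry": 0, "rz": -0.15}, {"dx": -0.045, "dy": 0.036, "dz": 0, "rx": 0, "ry": 0, "rz": -0.15}, start 0.5306520355213769 -0.04911786649170508 28
{"dx": -0.086, "dy": 0.076, "dz": 0, "rx": 0, "ry": 0, "rz": -0.30}, {"dx": -0.082, "dy": 0.081, "dz": 0, "rx": 0, "ry": 0, "rz": -0.30}, {"dx": -0.078, "dy": 0.085, "dz": 0, "rx": 0, "ry": 0, "rz": -0.30}, {"dx": -0.073, "dy": 0.089, "dz": 0, "rx": 0, "ry": 0, "rz": -0.30}, {"dx": -0.069, "dy": 0.093, "dz": 0, "rx": 0, "ry": 0, "rz": -0.30}, {"dx": -0.064, "dy": 0.096, "dz": 0, "rx": 0, "ry": 0, "rz": -0.30}, {"dx": -0.058, "dy": 0.099, "dz": 0, 
[... 769 characters left out ...]
y": 0, "rz": -0.30}, {"dx": 0.011, "dy": 0.115, "dz": 0, "rx": 0, "ry": 0, "rz": -0.30}, {"dx": 0.017, "dy": 0.114, "dz": 0, "rx": 0, "ry": 0, "rz": -0.30}, {"dx": 0.023, "dy": 0.113, "dz": 0, "rx": 0, "ry": 0, "rz": -0.30}, {"dx": 0.029, "dy": 0.112, "dz": 0, "rx": 0, "ry": 0, "rz": -0.30}, {"dx": 0.035, "dy": 0.110, "dz": 0, "rx": 0, "ry": 0, "rz": -0.30}, {"dx": 0.040, "dy": 0.108, "dz": 0, "rx": 0, "ry": 0, "rz": -0.30}, {"dx": 0.046, "dy": 0.106, "dz": 0, "rx": 0, "ry": 0, "rz": -0.30}, {"dx": 0.051, "dy": 0.103, "dz": 0, "rx": 0, "ry": 0, "rz": -0.30}, {"dx": 0.057, "dy": 0.100, "dz": 0, "rx": 0, "ry": 0, "rz": -0.30}, {"dx": 0.062, "dy": 0.097, "dz": 0, "rx": 0, "ry": 0, "rz": -0.30},
```

Call:
{"name": "drive_tool", "arguments": {
  "commands": [
    {"dx":0,"dy":0,"dz":-0.3,"rx":0,"ry":0,"rz":0},
    {"dx":0,"dy":0,"dz":-0.5,"rx":0,"ry":0,"rz":0},
    {"dx":0,"dy":0,"dz":-0.3,"rx":0,"ry":0,"rz":0},
    {"dx":-0.1,"dy":0.057,"dz":0,"rx":0,"ry":0,"rz":-0.3},
    {"dx":-0.049,"dy":0.03,"dz":0,"rx":0,"ry":0,"rz":-0.15},
    {"dx":-0.048,"dy":0.032,"dz":0,"rx":0,"ry":0,"rz":-0.15},
    {"dx":-0.047,"dy":0.033,"dz":0,"rx":0,"ry":0,"rz":-0.15},
    {"dx":-0.046,"dy":0.034,"dz":0,"rx":0,"ry":0,"rz":-0.15},
    {"dx":-0.046,"dy":0.035,"dz":0,"rx":0,"ry":0,"rz":-0.15},
    {"dx":-0.045,"dy":0.036,"dz":0,"rx":0,"ry":0,"rz":-0.15},
    {"dx":-0.086,"dy":0.076,"dz":0,"rx":0,"ry":0,"rz":-0.3},
    {"dx":-0.082,"dy":0.081,"dz":0,"rx":0,"ry":0,"rz":-0.3},
    {"dx":-0.078,"dy":0.085,"dz":0,"rx":0,"ry":0,"rz":-0.3},
    {"dx":-0.073,"dy":0.089,"dz":0,"rx":0,"ry":0,"rz":-0.3},
    {"dx":-0.069,"dy":0.093,"dz":0,"rx":0,"ry":0,"rz":-0.3},
    {"dx":-0.064,"dy":0.096,"dz":0,"rx":0,"ry":0,"rz":-0.3},
    {"dx":-0.058,"dy":0.099,"dz":0,"rx":0,"ry":0,"rz":-0.3},
    {"dx":-0.053,"dy":0.102,"dz":0,"rx":0,"ry":0,"rz":-0.3}
  ]
}}

```text
clock: 12.5
tool_pos: [0.4963, -0.006, 0.0509]
tcp_rot: [2.662, -1.667, -0.001]
ft_force: [-0.3, -1.3, -0.5]
opening: 0.0002
gripper_force: 0.5
```

Call:
{"name": "drive_tool", "arguments": {
  "commands": [
    {"dx":-0.048,"dy":0.105,"dz":0,"rx":0,"ry":0,"rz":-0.3},
    {"dx":-0.042,"dy":0.107,"dz":0,"rx":0,"ry":0,"rz":-0.3},
    {"dx":-0.037,"dy":0.109,"dz":0,"rx":0,"ry":0,"rz":-0.3},
    {"dx":-0.031,"dy":0.111,"dz":0,"rx":0,"ry":0,"rz":-0.3},
    {"dx":-0.025,"dy":0.112,"dz":0,"rx":0,"ry":0,"rz":-0.3},
    {"dx":-0.019,"dy":0.114,"dz":0,"rx":0,"ry":0,"rz":-0.3},
    {"dx":-0.013,"dy":0.114,"dz":0,"rx":0,"ry":0,"rz":-0.3},
    {"dx":-0.007,"dy":0.115,"dz":0,"rx":0,"ry":0,"rz":-0.3},
    {"dx":-0.001,"dy":0.115,"dz":0,"rx":0,"ry":0,"rz":-0.3},
    {"dx":0.005,"dy":0.115,"dz":0,"rx":0,"ry":0,"rz":-0.3},
    {"dx":0.011,"dy":0.115,"dz":0,"rx":0,"ry":0,"rz":-0.3},
    {"dx":0.017,"dy":0.114,"dz":0,"rx":0,"ry":0,"rz":-0.3},
    {"dx":0.023,"dy":0.113,"dz":0,"rx":0,"ry":0,"rz":-0.3},
    {"dx":0.029,"dy":0.112,"dz":0,"rx":0,"ry":0,"rz":-0.3}
  ]
}}

```text
clock: 14.25
tool_pos: [0.4876, 0.0881, 0.0506]
tcp_rot: [1.887, -2.51, -0.001]
ft_force: [-0.9, -1.6, -0.4]
opening: -0.0
gripper_force: 0.5
```

Call:
{"name": "drive_tool", "arguments": {
  "commands": [
    {"dx":0.035,"dy":0.11,"dz":0,"rx":0,"ry":0,"rz":-0.3},
    {"dx":0.04,"dy":0.108,"dz":0,"rx":0,"ry":0,"rz":-0.3},
    {"dx":0.046,"dy":0.106,"dz":0,"rx":0,"ry":0,"rz":-0.3},
    {"dx":0.025,"dy":0.052,"dz":0,"rx":0,"ry":0,"rz":-0.15},
    {"dx":0.026,"dy":0.051,"dz":0,"rx":0,"ry":0,"rz":-0.15},
    {"dx":0.02,"dy":0.034,"dz":0,"rx":0,"ry":0,"rz":-0.1},
    {"dx":0,"dy":0,"dz":0,"rx":0,"ry":0,"rz":0}
  ]
}}

```text
clock: 15.12
tool_pos: [0.5002, 0.1161, 0.0509]
tcp_rot: [-1.595, 2.706, -0.0]
ft_force: [-0.1, 0.1, -0.3]
opening: 0.0001
gripper_force: 0.2
```

Run:
```python
from h import *
save('scene','s4');save('top','t4');p=monitor.get_state()['tool_pos'];d=p[:2]-[.6155,.052];print(p,np.degrees(np.arctan2(d[1],d[0])),np.hypot(*d))
a=cv2.imread('pics/s4.png')[150:270,190:320];b=cv2.imread('pics/t4.png')[95:215,165:295]
cv2.imwrite('pics/c4.png',np.vstack([cv2.resize(x,None,fx=2.9 if 0 else 2.4,fy=2.4,interpolation=cv2.INTER_CUBIC) for x in(a,b)]) if 0 else np.hstack([cv2.resize(x,None,fx=3,fy=4,interpolation=cv2.INTER_CUBIC) for x in(a,b)]))
```

```text
[0.5002548  0.11600489 0.05098427] 150.95308097422267 0.13182595310521306
```

View pics/c4.png

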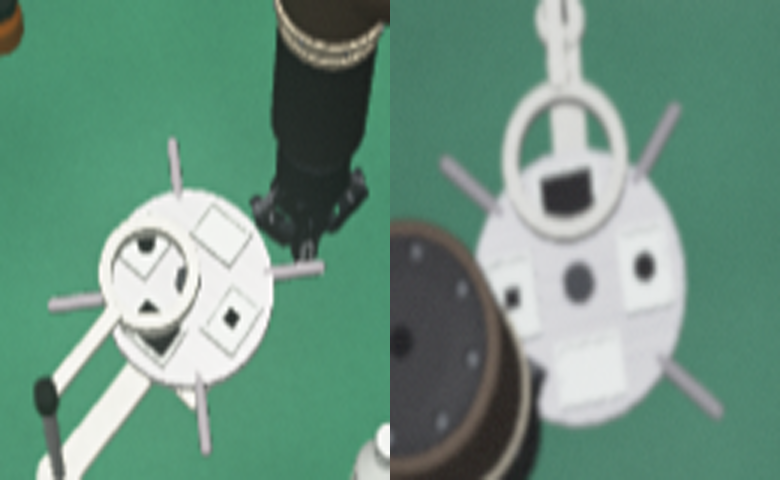

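In the top half (x3, y4 scaling) the chip is at (513,298), the lens at (645,267), and the visible spoke tips are at (673,107), (446,160) and (716,413). The panel is partly under the ring, around (568,190).

Run:
```python
from h import *
s=load('t4');h=np.array([.6155,.052])
f=lambda u,v,z:atz(s,165+(u-390-1)/3,95+(v-1.5)/4,z)[:2]
an=lambda p:np.degrees(np.arctan2(*(p-h)[::-1]))
C=f(513,298,.057);L=f(645,267,.056);print('C',C,an(C)-90,'L',L,an(L)+90,'mid',(C+L)/2,'CL dir',np.degrees(np.arctan2(*(C-L)[::-1]))-90)
for (u,v),o in(((673,107),45),((446,160),-45),((716,413),135)):
    p=f(u,v,.045);print(np.linalg.norm(p-h),an(p)+o)
```

```text
C [0.60580625 0.10860167] 9.718335712883302 L [ 0.62534777 -0.00494602] 9.81122439159381 mid [0.61557701 0.05182783] CL dir 9.76492737886106
0.14731090997752644 10.801326694212406
0.14743874301991497 8.649451112224213
0.14424386857044647 9.177085461034551
```

The panel is at about 9.4° against the lamp's 5.8°, so I'll nudge it about 3.3° more, back off and lift.

Call:
{"name": "drive_tool", "arguments": {
  "commands": [
    {"dx":0.021,"dy":0.036,"dz":0,"rx":0,"ry":0,"rz":-0.1},
    {"dx":0.021,"dy":0.036,"dz":0,"rx":0,"ry":0,"rz":-0.1},
    {"dx":0.022,"dy":0.035,"dz":0,"rx":0,"ry":0,"rz":-0.1},
    {"dx":0,"dy":0,"dz":0,"rx":0,"ry":0,"rz":0},
    {"dx":0,"dy":0,"dz":0,"rx":0,"ry":0,"rz":0},
    {"dx":-0.06,"dy":-0.1,"dz":0,"rx":0,"ry":0,"rz":0},
    {"dx":-0.06,"dy":-0.1,"dz":0,"rx":0,"ry":0,"rz":0},
    {"dx":0,"dy":0,"dz":0.4,"rx":0,"ry":0,"rz":0},
    {"dx":0,"dy":0,"dz":0.7,"rx":0,"ry":0,"rz":0},
    {"dx":-0.3,"dy":0,"dz":0.5,"rx":0,"ry":0,"rz":0},
    {"dx":-0.5,"dy":-0.5,"dz":0,"rx":0,"ry":0,"rz":0},
    {"dx":-0.2,"dy":-0.7,"dz":0,"rx":0,"ry":0,"rz":0},
    {"dx":0,"dy":-0.8,"dz":0,"rx":0,"ry":0,"rz":0},
    {"dx":0,"dy":-0.8,"dz":0,"rx":0,"ry":0,"rz":0},
    {"dx":0,"dy":-0.8,"dz":0,"rx":0,"ry":0,"rz":0},
    {"dx":0,"dy":-0.5,"dz":0,"rx":0,"ry":0,"rz":0},
    {"dx":0,"dy":0,"dz":0,"rx":0,"ry":0,"rz":0},
    {"dx":0,"dy":0,"dz":0,"rx":0,"ry":0,"rz":0}
  ]
}}

```text
clock: 17.48
tool_pos: [0.4363, -0.1357, 0.1469]
tcp_rot: [-1.523, 2.748, 0.0]
ft_force: [0.3, 1.0, -1.0]
opening: -0.0
gripper_force: 0.0
```

Run:
```python
from h import *
save('top','t5');b=cv2.imread('pics/t5.png')[65:215,165:295]
cv2.imwrite('pics/c5.png',cv2.resize(b,None,fx=4,fy=4,interpolation=cv2.INTER_CUBIC))
```

```text
(no output)
```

View pics/c5.png

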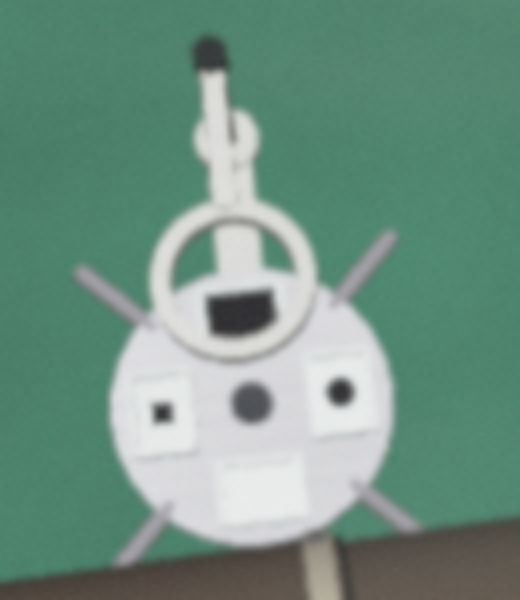

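The chip is at (162,413), the lens at (341,392), and the spoke tips are at (392,237), (79,272) and (122,562). The panel sits inside the ring at about (241,315).

Run:
```python
from h import *
s=load('t5');h=np.array([.6155,.052])
f=lambda u,v,z:atz(s,165+(u-1.5)/4,65+(v-1.5)/4,z)[:2]
an=lambda p:np.degrees(np.arctan2(*(p-h)[::-1]))
C=f(162,413,.057);L=f(341,392,.056);print(an(C)-90,an(L)+90,np.degrees(np.arctan2(*(C-L)[::-1]))-90)
print(an(f(392,237,.045))+45,an(f(79,272,.045))-45,an(f(122,562,.045))-135)
print('lamp',an(f(234,278,.14)),an(f(209,50,.15)))
```

```text
6.2763212938058075 6.482642068909925 6.37898090006766
6.171998106447923 6.334450220425872 5.254866294770835
lamp 5.798960491457984 6.052951658564515
```

Panel at about 6.2° and lamp at about 5.9°, so the offset is well under 1 mm.

```bash
python3 -c "
from bench import job;print(job.job_done())"
```

```text
the job is handed in; nothing more can be done
None
```

I turned the stage about 168° clockwise with two gentle spoke pushes, left the display panel within about 1 mm of the ring lamp's centre with the arm clear, and handed the job in; no verdict was returned.

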